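# Open the workshop's combination strongbox

### The arm

A 6-joint arm with a two-finger parallel gripper is mounted at the origin on the work surface. World frame = base frame: x ahead of the robot, y to its left, z up, the work surface at z = 0. Lengths are in m, angles in degrees, forces in N, time in s.
With the tool pointing down it reaches from about 0.4 to 0.825 m from the base axis. Payload 7 kg.
Tool frame: the origin (TCP) lies at the very end of the fingers, on their centre line; the grasp point (between the pads) lies 19 mm behind it (r.hold_point_z is the distance from the TCP to the grasp point, in m); z points along the fingers, y is the direction in which the jaws open and shut (so a half turn about z gives the same grasp; the last joint's range is limited). The gripper opens to 88 mm and grips with 3 to 60 N. Pads are 19 mm wide; open, the fingers measure 130 mm over their backs; the gripper's body (78 mm by 193 mm) begins 47 mm behind the grasp point.
Start: joints at [-60.499, 20.546, 0.682, 0, -70.136, -16.507], TCP at [0.152, -0.658, 0.227] pointing down, gripper open.
Joint ranges: [-176.03, 176.03], [-82.01, 121.73], [-58.28, 71.71], [-173.87, 95.51], [-174.79, -0.11], [-173.66, 173.66]. Speed limits (degrees/s): [136.94, 136.94, 172.46, 180, 180, 180].

### API

Orientations are given as [roll, pitch, yaw] about the fixed x, y, z axes, in that order (R = Rz(yaw) Ry(pitch) Rx(roll)).
In Python, from plant import r gives the robot as it stands. The module is installed in compiled form; this text tells all that it offers.
- The arm moves only by the shell command python3 -m inch 'ROWS' [FORCE]. ROWS is text: rows parted by semicolons, each of 7 numbers parted by spaces: the shift along the tool's x, y, z in m, then the turn, a rotation vector about the tool's x, y, z in rad, then the opening, from 0 (shut) to 1 (fully open). In form: tx ty tz ax ay az jaw; .... A call has 1 to 20 rows; each row shifts and turns the commanded pose from where the row before left it, along the tool's axes as they then stand; what a row does not reach is not made up. A row lasts 1/12 s, in which the tool goes at most 41.7 mm and 7.16 degrees, less where a joint would pass 70% of its speed; a pose out of reach is approached as far as the arm can. A call with a gripper value outside its range is refused whole. The fingers move at their own pace and stop on an object; FORCE is the grip in N (left out, the last holds). Time passes only in rows, so rows that do not move let the fingers close. It gives the time, the measured TCP pose, the force and the opening at its end, in the units of the state.
- r.get_state(): the state, without advancing time (a new reading comes with each control period).
- r.capture(name): name is "scene" or "top"; returns the picture (400x640x3 uint8, red, green, blue); there is no depth.
- r.camera_params(name): a dict with "vfov" (degrees; the focal length in pixels is half the picture's height over the tangent of half this angle, whatever the lens; pixels are square), "cx", "cy" (the principal point, pixels), "distortion" ([k1, k2, p1, p2, k3] as OpenCV has them; the pictures are not rectified), "R" (3x3) and "t" (3): a world point X has camera coordinates R X + t. Camera axes: x right, y down, z forward; pixel columns grow to the right and rows downward; lengths in m; the calibration is good to about 2 mm. A picture is of the moment at which its call begins. camera_params takes no time and is no camera call.
- r.close_job(): hands the job in, once; it reports no verdict.
Trained networks look in the newest picture that a camera, given by its name, has taken for a name from the list of things; names that differ only in an ending like _2 or _b are one class to them, and where a whole thing is asked for, a point or a joint stands for the part that bears it (a point fixed in the world has none). Each returns a list of dicts, best first, with "p" (0 to 1); they miss things now and then, are a little off and sometimes report something else, mostly with a low value. They report only what shows in the picture. A call takes as long as a camera call.
- r.recognise(target, camera): "xy" ([column, row] in pixels, amid what is visible of it).
The state is a dict: "time_s": time; "joints": joint angles; "qd": joint speeds; "joint_torque": joint torques, N m; "tcp_pos": TCP position; "eef_rot": TCP orientation; "contact_force": force on the tool from outside, world axes, zero at the start; "moment": the same for the moment, N m; "gripper_width": finger opening in m.
Only numpy, scipy, OpenCV 4.12 (cv2) and the standard library are available. Lean on these libraries where they do the work, as an engineer would, in place of code of your own. Each camera call takes 0.05 s, during which the arm holds its last target.

### The job

Open the green metal-stock strongbox on the jeweller's bench. Set its code: turn first the left dial to mark 3, then the middle dial to mark 1, then the right dial to mark 6 (left and right as the robot sees them; the pointed nose of the grip bar is the pointer, and the eight marks are counted clockwise from above, starting with 0 at the long mark on the side of the lid). Then draw the bolt all the way towards the dials by its upright tab, lift the lid by its handle until it stays up by itself at about 70 degrees, let go, and leave the other things on the bench where they are.

Things in the scene. Friction and masses are not known exactly. Their poses are not given: they have to be found in the camera images.
- strongbox: fixed low green steel box, 295 mm deep (x), 360 mm wide (y), 85 mm high; origin under it, 130 mm from its front edge; x points to the far hinge side, y to the left as the robot sees it. The front 140 mm is a solid deck with three dials in a row 105 mm apart (axes 85 mm before the origin), each ringed by 8 flat marks; behind it the lid, level with the deck
- dial_left (a joint): angle of the left dial (box's +y side; code: mark 3 = 2.356). Value 0: pointer nose at the long white mark on the side of the lid (box's +x); grows clockwise seen from above, 0.785 per mark. Start: 0.5 to 1.35 short of the code (turn clockwise). Set = within 0.2. Stops just before 0 and just past mark 7, no full circle; light friction (0.06 N m), stays where left
- dial_mid (a joint): angle of the middle dial (code: mark 1 = 0.785). Value 0: pointer nose at the long white mark on the side of the lid (box's +x); grows clockwise seen from above, 0.785 per mark. Start: 0.55 to 1.35 beyond the code (turn anticlockwise). Set = within 0.2. Stops just before 0 and just past mark 7, no full circle; light friction (0.06 N m), stays where left
- dial_right (a joint): angle of the right dial (box's -y side; code: mark 6 = 4.712). Value 0: pointer nose at the long white mark on the side of the lid (box's +x); grows clockwise seen from above, 0.785 per mark. Start: 0.5 to 1.35 short of the code (turn clockwise). Set = within 0.2. Stops just before 0 and just past mark 7, no full circle; light friction (0.06 N m), stays where left
- dial_left_grip (a point): left dial: dark disc 60 mm wide, 8 mm thick, with an upright metal grip bar 12 mm wide, from 8 to 40 mm above the deck; flat tail 27 mm, pointed nose (the pointer, white line on top) 23 mm from the axis. Point: on its vertical axis, 24.5 mm above the deck (109.5 mm above the bench); its x axis points to the nose
- dial_mid_grip (a point): middle dial: dark disc 60 mm wide, 8 mm thick, with an upright metal grip bar 12 mm wide, from 8 to 40 mm above the deck; flat tail 27 mm, pointed nose (the pointer, white line on top) 23 mm from the axis. Point: on its vertical axis, 24.5 mm above the deck (109.5 mm above the bench); its x axis points to the nose
- dial_right_grip (a point): right dial: dark disc 60 mm wide, 8 mm thick, with an upright metal grip bar 12 mm wide, from 8 to 40 mm above the deck; flat tail 27 mm, pointed nose (the pointer, white line on top) 23 mm from the axis. Point: on its vertical axis, 24.5 mm above the deck (109.5 mm above the bench); its x axis points to the nose
- bolt (a joint): steel bolt bar across the deck (300 x 16 x 11 mm) between dials and lid, two tongues over the lid's front edge. 0 = locked; slides to the box's -x (towards the dials) up to 0.018 m, fully drawn; 0.013 counts. Starts at 0 to 0.002. Friction 2 N, stays where left. It stops after 3 to 7 mm unless all dials are set; the lid is held shut until it is drawn
- bolt_tab (a point): middle of the grip zone of the bolt's upright tab, 29 mm above the deck; the tab is 12 mm wide (box's y), 16 mm long (box's x), and stands from 10 to 44 mm above the deck, between the left and middle dials' y positions (52.5 mm left of the box's centre line). Axes as the box's
- lid (a joint): green steel lid, 150 mm deep, 360 mm wide, about 0.4 kg, hinged along its far edge; 0 = shut, grows as it opens, stop at 1.75 rad. Stiff hinge (0.5 N m), so it stays wherever it is left; lifting takes about 8 N at the handle. Must end more than 0.9 rad open
- lid_handle (a point): middle of the round handle bar on the lid: 10 mm thick, 100 mm long along the box's y, bar axis 32 mm above the lid's top and 122 mm from the hinge line; moves with the lid. Axes as the lid's
- lid_hinge (a point): middle of the lid's hinge line, fixed on the box 80.5 mm above the bench; the line runs along the box's y. The handle point lies 122 mm towards the robot and 36 mm above it when shut
- bench_block: bystander: steel block on a dark wooden base, 100 x 100 x 60 mm; origin under its centre
- jar: bystander: lidded jar, 72 mm across, 90 mm high; origin under its centre
- ring_stick: bystander: upright tapered steel ring stick, 130 mm high on an 80 mm round foot; origin under its centre

How it is judged:
By the outcome, as a careful person would: the job done as asked, in the order asked, and still so for the second after the job is handed in, with the robot touching nothing.
It also fails if it takes over 72 s, if anything falls off the work surface, if the arm or the gripper's body presses on something with over 40 N, if the wrist force passes 120 N, or if a joint passes its speed limit or range.

## Working session

There is one attempt and no reset: what is moved stays moved. The work goes in short steps, Python scripts to look and compute and a shell command to move; the robot and the scene stay as the last step left them, time stands still between calls to the robot, and variables do not carry over. Pictures are saved under pics/ and viewed, and the job is handed in when it is done.

```bash
mkdir -p pics; ls
python3 - <<'E'
from plant import r
import cv2,json
s=r.get_state();print(s)
for n in("scene","top"):
    im=r.capture(n);cv2.imwrite(f"pics/{n}0.png",im[:,:,::-1]);p=r.camera_params(n);print(n,p)
E
```

```text
pics
{'time_s': 0.0, 'joints': array([-6.04997555e+01,  2.05930745e+01,  6.32961313e-01, -1.88303759e-02,
       -7.01380874e+01, -1.65075839e+01]), 'qd': array([-0.0660487 , -0.1285928 ,  0.05942192,  0.06097482, -0.02485886,
       -0.06543475]), 'joint_torque': array([-2.16271983e-04, -5.82713413e+01,  2.93057799e+01,  6.99729100e+00,
        6.75010946e-03, -1.94868935e-04]), 'tcp_pos': array([ 0.15161185, -0.65723218,  0.2256021 ]), 'eef_rot': array([ 1.79900817e+02, -1.09335039e-02, -1.67013743e+02]), 'contact_force': array([-0.34014801, -0.84035214,  0.05303832]), 'moment': array([ 0.01040026,  0.01173006, -0.04514629]), 'gripper_width': 0.08752823940046052}
scene {'vfov': 48.097389205294974, 'cx': 317.4338797718481, 'cy': 194.74472221165001, 'distortion': array([-0.01007186,  0.        ,  0.        ,  0.        ,  0.        ]), 'R': array([[ 0.75502925,  0.65557351, -0.01241768],
       [ 0.56065025, -0.65529408, -0.50622225],
       [-0.34000313,  0.37525063, -0.86231365]]), 't': array([-0.46355614, -0.26398655,  1.42795254])}
top {'vfov': 44.293131921276824, 'cx': 314.5564786703239, 'cy': 195.55865680997425, 'distortion': array([-0.03390102,  0.        ,  0.        ,  0.        ,  0.        ]), 'R': array([[ 5.52513570e-04, -9.99792992e-01,  2.03388244e-02],
       [-9.90775783e-01, -3.30342505e-03, -1.35471161e-01],
       [ 1.35510305e-01, -2.00763651e-02, -9.90572510e-01]]), 't': array([0.00956649, 0.60350804, 1.12958605])}
```

View pics/scene0.png

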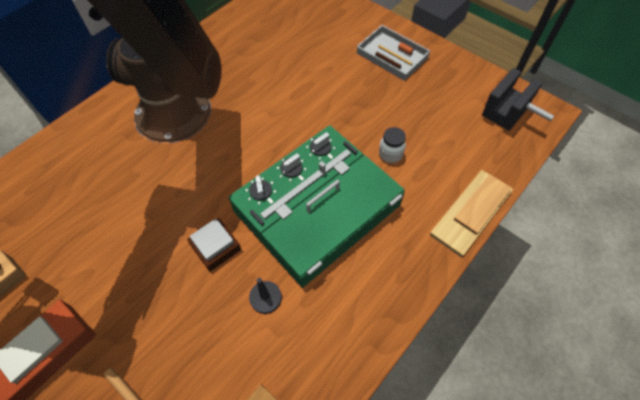

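View pics/top0.png

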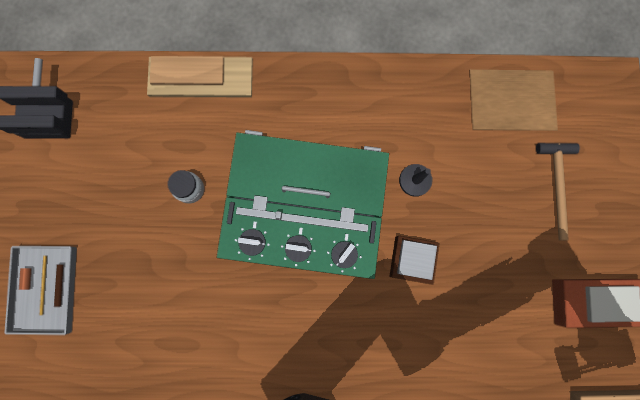

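```bash
cat > h.py <<'E'
from plant import r
import numpy as np,cv2
from scipy.optimize import least_squares
P={n:r.camera_params(n) for n in("scene","top")}
def K(n):
    p=P[n];f=200/np.tan(np.radians(p["vfov"]/2));return np.array([[f,0,p["cx"]],[0,f,p["cy"]],[0,0,1]])
def proj(n,X):
    p=P[n];return cv2.projectPoints(np.atleast_2d(np.array(X,float)),cv2.Rodrigues(p["R"])[0],p["t"],K(n),p["distortion"])[0].reshape(-1,2)
def onz(n,uv,z):
    p=P[n];d=cv2.undistortPoints(np.array([[uv]],float),K(n),p["distortion"]).reshape(2)
    d=p["R"].T@np.array([d[0],d[1],1]);o=-p["R"].T@p["t"];return o+d*(z-o[2])/d[2]
def tri(uvs,uvt):
    f=lambda X:np.r_[proj("scene",X)[0]-uvs,proj("top",X)[0]-uvt]
    s=least_squares(f,onz("top",uvt,0.08));return s.x,s.fun
E
python3 - <<'E'
from h import *
for t in ["dial_left_grip","dial_mid_grip","dial_right_grip","bolt_tab","lid_handle","bench_block","jar","ring_stick","strongbox"]:
    a=[r.recognise(t,c)[:3] for c in("scene","top")]
    print(t,[[(np.round(x["xy"]),round(x["p"],2)) for x in b] for b in a])
    if a[0] and a[1]: print("   ",*[np.round(x,3) for x in tri(a[0][0]["xy"],a[1][0]["xy"])])
E
```

```text
dial_left_grip [[(array([321., 144.]), 0.79)], [(array([251., 244.]), 0.56)]]
    [0.488 0.155 0.095] [-1.313  0.259 -0.821 -0.707]
dial_mid_grip [[(array([294., 166.]), 0.6)], [(array([296., 247.]), 0.78)]]
    [0.481 0.054 0.093] [-0.881  0.149 -0.574 -0.475]
dial_right_grip [[(array([260., 190.]), 0.65), (array([291., 168.]), 0.36)], [(array([343., 256.]), 0.97)]]
    [ 0.46  -0.053  0.08 ] [-0.664  0.09  -0.453 -0.357]
bolt_tab [[(array([306., 186.]), 0.73)], [(array([298., 215.]), 0.8)]]
    [0.548 0.045 0.077] [ 3.621 -0.654  2.427  2.043]
lid_handle [[(array([330., 215.]), 0.67)], [(array([311., 175.]), 0.58)]]
    [0.646 0.018 0.067] [ 1.085 -0.211  0.76   0.653]
bench_block [[(array([215., 244.]), 0.86), (array([259., 190.]), 0.65), (array([316., 202.]), 0.57)], [(array([415., 259.]), 0.57)]]
    [ 0.455 -0.228  0.026] [-1.076  0.098 -0.801 -0.589]
jar [[(array([394., 147.]), 0.76)], [(array([186., 184.]), 0.83)]]
    [0.631 0.32  0.036] [-0.657  0.174 -0.406 -0.384]
ring_stick [[(array([263., 297.]), 0.56)], [(array([416., 180.]), 0.63), (array([186., 187.]), 0.43)]]
    [ 0.646 -0.242  0.006] [ 0.751 -0.096  0.598  0.464]
strongbox [[(array([316., 201.]), 0.68), (array([260., 189.]), 0.67)], [(array([308., 204.]), 0.88)]]
    [0.583 0.027 0.057] [-0.483  0.088 -0.331 -0.279]
```

Run:
```python
import cv2
a=cv2.imread("pics/top0.png")[120:285,205:400];cv2.imwrite("pics/topz.png",cv2.resize(a,None,fx=4,fy=3.6363 and 4*1.0,interpolation=cv2.INTER_CUBIC)[:600*2][:660] if 0 else cv2.resize(a[15:],None,fx=4,fy=4,interpolation=cv2.INTER_CUBIC))
a=cv2.imread("pics/scene0.png")[120:270,225:410];cv2.imwrite("pics/scenez.png",cv2.resize(a,None,fx=4,fy=4,interpolation=cv2.INTER_CUBIC))
```

```text
(no output)
```

View pics/topz.png

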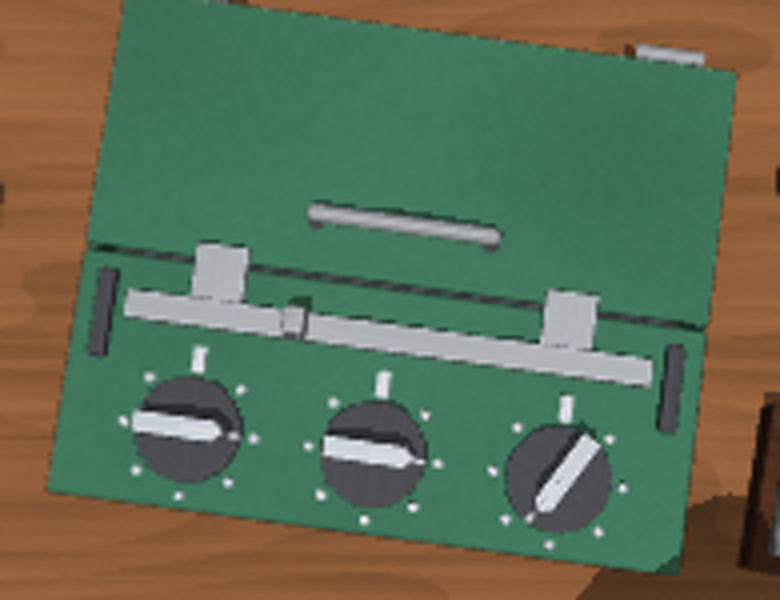

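View pics/scenez.png

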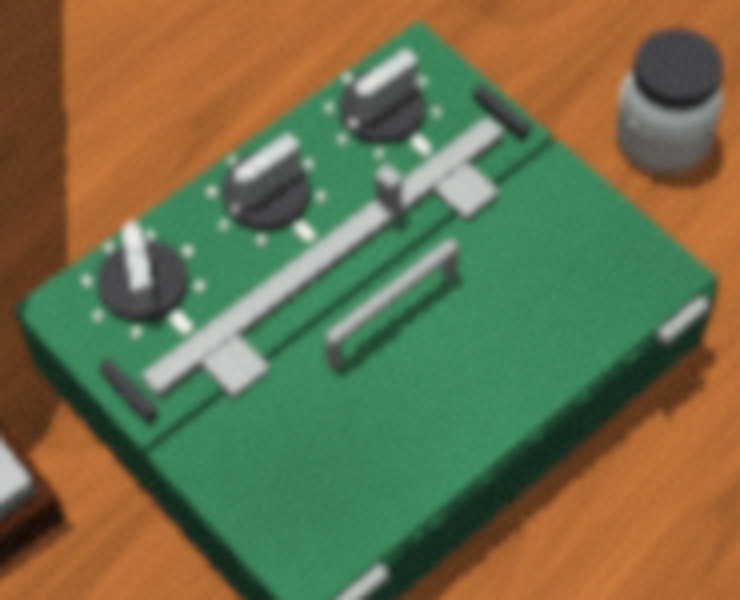

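```bash
cat > fit.py <<'E'
from h import *
T=lambda X,Y:np.array([(X+.5)/4-.5+205,(Y+.5)/4-.5+135])
S=lambda X,Y:np.array([(X+.5)/4-.5+225,(Y+.5)/4-.5+120])
obs=[((-.13,.18,.085),T(48,492),S(420,22)),((-.13,-.18,.085),T(680,573),S(20,308)),
((.01,.18,.085),T(90,245),S(553,138)),((.01,-.18,.085),T(705,327),S(147,451)),((.165,-.18,.085),T(736,72),None),((.165,.18,.085),None,S(717,283)),
((-.085,.105,.093),T(187,430),S(383,108)),((-.085,0,.093),T(373,455),S(267,187)),((-.085,-.105,.093),T(558,478),S(143,280))]
def W(q,b):
    c,s=np.cos(q[2]),np.sin(q[2]);return np.array([q[0]+c*b[0]-s*b[1],q[1]+s*b[0]+c*b[1],b[2]+(q[3] if len(q)>3 else 0)])
def f(q,cams=("top","scene")):
    o=[]
    for b,t,s in obs:
        if t is not None and "top" in cams:o+=list(proj("top",W(q,b))[0]-t)
        if s is not None and "scene" in cams:o+=list(proj("scene",W(q,b))[0]-s)
    return np.array(o)
def solve(cams,n):return least_squares(f,[.57,.03,-.13,0][:n],args=(cams,),loss="soft_l1")
if __name__=="__main__":
    for c,n in((("top","scene"),4),(("top","scene"),3),(("top",),3),(("scene",),3)):
        s=solve(c,n);print(c,np.round(s.x,4),np.degrees(s.x[2]))
        print(np.round(f(s.x,c).reshape(-1,2),1).tolist())
    q=solve(("top","scene"),3).x
    for nme,t,s in(("tab",T(294,316),S(392,197)),("tabtop",T(296,308),S(390,180)),("handleL",T(316,212),S(455,245)),("handleR",T(490,238),S(333,342)),("hmid",T(404,225),S(394,293))):
        X,e=tri(s,t);d=X[:2]-q[:2];c,sn=np.cos(q[2]),np.sin(q[2]);print(nme,np.round(X,4),"box",np.round([c*d[0]+sn*d[1],-sn*d[0]+c*d[1]],4),np.round(e,1))
    for nme,b in(("dl",(-.085,.105,.1095)),("dm",(-.085,0,.1095)),("dr",(-.085,-.105,.1095)),("tab",(-.02,.0525,.114)),("handle",(.041,0,.1165)),("hinge",(.163,0,.0805))):print(nme,np.round(W(q,b),4))
    # dial angles: tail/nose at z=.125
    for nme,n,t in(("L",T(222,431),T(133,420)),("M",T(414,461),T(323,446)),("R",T(541,512),T(594,440))):
        a=onz("top",n,.125)-onz("top",t,.125);print(nme,(q[2]-np.arctan2(a[1],a[0]))%(2*np.pi),np.linalg.norm(a), onz("top",t,.125))
E
python3 fit.py
```

```text
('top', 'scene') [ 0.5622  0.0385 -0.1313 -0.005 ] -7.521657370879803
[[-0.6, -0.4], [-0.5, -0.3], [-0.6, 0.5], [-2.2, 0.3], [-1.5, 0.5], [0.4, 0.1], [0.2, 0.8], [-1.2, 0.7], [-0.1, -0.9], [0.8, -0.3], [0.1, -0.4], [-0.3, -0.1], [-0.2, -0.5], [-0.4, 1.3], [-0.2, -0.0], [-0.2, 0.3]]
('top', 'scene') [ 0.5628  0.0379 -0.1309] -7.499984227144834
[[-0.7, -0.7], [-0.5, -1.2], [0.0, 0.3], [-2.6, -0.3], [-1.5, -0.1], [0.6, -0.7], [0.8, 0.3], [-1.4, 0.1], [0.5, -1.6], [1.1, -1.1], [0.2, -0.8], [-0.3, -0.9], [0.1, -0.8], [-0.5, 0.5], [0.2, -0.4], [-0.4, -0.4]]
('top',) [ 0.5619  0.038  -0.129 ] -7.392912672462937
[[-0.7, -0.1], [0.1, 0.6], [-1.7, 0.5], [0.8, 0.6], [0.3, -1.4], [0.2, -0.3], [0.1, -0.4], [0.2, -0.0]]
('scene',) [ 0.5645  0.0375 -0.1329] -7.616894324578364
[[0.1, -0.8], [-2.2, 0.0], [1.1, -0.2], [-1.1, 0.5], [1.6, -0.4], [0.2, -0.5], [-0.1, 0.9], [-0.0, 0.0]]
tab [0.5534 0.0932 0.1058] box [-0.0165  0.0537] [ 0.1 -0.   0.1  0.1]
tabtop [0.555  0.0905 0.1306] box [-0.0146  0.0512] [ 0.4 -0.1  0.3  0.2]
handleL [0.6118 0.0827 0.1183] box [0.0427 0.0508] [-1.   0.2 -0.7 -0.6]
handleR [ 0.5976 -0.0159  0.1095] box [ 0.0415 -0.0488] [-0.1  0.  -0.1 -0. ]
hmid [0.6046 0.033  0.1143] box [0.0421 0.0006] [-0.5  0.1 -0.3 -0.3]
dl [0.4922 0.1531 0.1095]
dm [0.4785 0.049  0.1095]
dr [ 0.4648 -0.0551  0.1095]
tab [0.5498 0.0925 0.114 ]
handle [0.6035 0.0325 0.1165]
hinge [0.7244 0.0166 0.0805]
L 1.560185262347172 0.048856066570338655 [0.49455778 0.17944714 0.125     ]
M 1.6011048600815452 0.050200059658725364 [0.48066164 0.07592542 0.125     ]
R 3.653725522419701 0.04873157858113272 [ 0.48409718 -0.07188712  0.125     ]
```

```bash
cat > calc.py <<'E'
import sys
from plant import r
import numpy as np
from scipy.spatial.transform import Rotation as R
# calc.py x y z roll pitch yaw : turn (tool axes), then shift in turned tool axes
a=list(map(float,sys.argv[1:7]));s=r.get_state()
A=R.from_euler("xyz",s["eef_rot"],degrees=True);B=R.from_euler("xyz",a[3:],degrees=True)
print("t",round(s["time_s"],2),"at",np.round(s["tcp_pos"],4),np.round(s["eef_rot"],1),"w",round(s["gripper_width"],4),"j",np.round(s["joints"],0),"F",np.round(s["contact_force"],1))
d=np.array(a[:3])-s["tcp_pos"]
print("turn",np.round((A.inv()*B).as_rotvec(),4),"shift in turned axes",np.round(B.inv().apply(d),4),"in present axes",np.round(A.inv().apply(d),4))
E
python3 calc.py .45 -.3 .22 180 0 -97
python3 - <<'E'
import numpy as np
from scipy.spatial.transform import Rotation as R
B=R.from_euler("xyz",[180,0,-97],degrees=True)
print(B.inv().apply(np.array([.492-.45,.153+.3,-.05])))
E
```

```text
t 1.0 at [ 0.1518 -0.6577  0.2266] [-180.    0. -167.] w 0.0873 j [-60.  21.   1.   0. -70. -17.] F [-0.5 -0.6  0.7]
turn [-0.     -0.     -1.2219] shift in turned axes [-0.3914 -0.2524  0.0066] in present axes [-0.371   0.2815  0.0066]
[-0.45474192  0.01351987  0.05      ]
```

```bash
python3 -m inch '0 0 0 0 0 -.1018 .5;0 0 0 0 0 -.1018 .5;0 0 0 0 0 -.1018 .5;0 0 0 0 0 -.1018 .5;0 0 0 0 0 -.1018 .5;0 0 0 0 0 -.1018 .5;0 0 0 0 0 -.1018 .5;0 0 0 0 0 -.1018 .5;0 0 0 0 0 -.1018 .5;0 0 0 0 0 -.1018 .5;0 0 0 0 0 -.1018 .5;0 0 0 0 0 -.1018 .5' 30
python3 -m inch '-.028 -.018 0 0 0 0 .5;-.028 -.018 0 0 0 0 .5;-.028 -.018 0 0 0 0 .5;-.028 -.018 0 0 0 0 .5;-.028 -.018 0 0 0 0 .5;-.028 -.018 0 0 0 0 .5;-.028 -.018 0 0 0 0 .5;-.028 -.018 0 0 0 0 .5;-.028 -.018 0 0 0 0 .5;-.028 -.018 0 0 0 0 .5;-.028 -.018 0 0 0 0 .5;-.028 -.018 0 0 0 0 .5;-.028 -.018 0 0 0 0 .5;-.028 -.018 0 0 0 0 .5'
python3 calc.py .492 .153 .16 180 0 -97
```

```text
time_s: 2.0
tcp_pos: [0.1518, -0.6577, 0.2266]
eef_rot: [180.0, 0.0, -96.7]
contact_force: [0.1, -0.3, -0.7]
gripper_width: 0.0441
time_s: 3.17
tcp_pos: [0.4506, -0.298, 0.2269]
eef_rot: [-180.0, -0.0, -97.0]
contact_force: [0.0, -0.6, -0.3]
gripper_width: 0.0436
t 3.17 at [ 0.4506 -0.298   0.2269] [-180.   -0.  -97.] w 0.0436 j [-13.   8. -16.   0. -66.   6.] F [ 0.  -0.6 -0.3]
turn [-0.0007 -0.0001 -0.0001] shift in turned axes [-0.4527  0.0139  0.0669] in present axes [-0.4527  0.014   0.0669]
```

```bash
python3 -m inch '-.0283 .0009 0 0 0 0 .5;-.0283 .0009 0 0 0 0 .5;-.0283 .0009 0 0 0 0 .5;-.0283 .0009 0 0 0 0 .5;-.0283 .0009 0 0 0 0 .5;-.0283 .0009 0 0 0 0 .5;-.0283 .0009 .003 0 0 0 .5;-.0283 .0009 .004 0 0 0 .5;-.0283 .0009 .006 0 0 0 .5;-.0283 .0009 .006 0 0 0 .5;-.0283 .0009 .006 0 0 0 .5;-.0283 .0009 .006 0 0 0 .5;-.0283 .0009 .006 0 0 0 .5;-.0283 .0009 .01 0 0 0 .5;-.0283 .0009 .01 0 0 0 .5;-.0283 .0009 .01 0 0 0 .5;0 0 0 0 0 0 .5;0 0 0 0 0 0 .5'
python3 calc.py .492 .153 .098 180 0 -97
python3 - <<'E'
from h import *
for n in("scene","top"):
    im=r.capture(n)[:,:,::-1]
    im=im[90:240,210:400] if n=="scene" else im[120:280,190:390]
    cv2.imwrite(f"pics/{n}1.png",cv2.resize(im,None,fx=3.5,fy=3.5,interpolation=cv2.INTER_CUBIC))
E
```

```text
time_s: 4.67
tcp_pos: [0.4904, 0.1529, 0.1589]
eef_rot: [179.9, -0.1, -96.9]
contact_force: [0.7, -0.5, -0.1]
gripper_width: 0.0439
t 4.67 at [0.4904 0.1529 0.1589] [ 1.799e+02 -1.000e-01 -9.690e+01] w 0.0439 j [ 39.   9. -25.  -0. -56. -46.] F [ 0.7 -0.5 -0.1]
turn [ 0.001 -0.001  0.002] shift in turned axes [-0.0003 -0.0015  0.0609] in present axes [-0.0004 -0.0016  0.0609]
```

View pics/scene1.png

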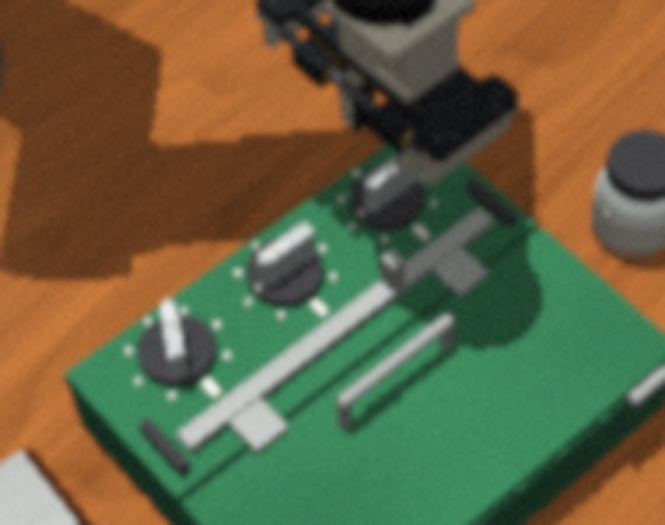

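View pics/top1.png

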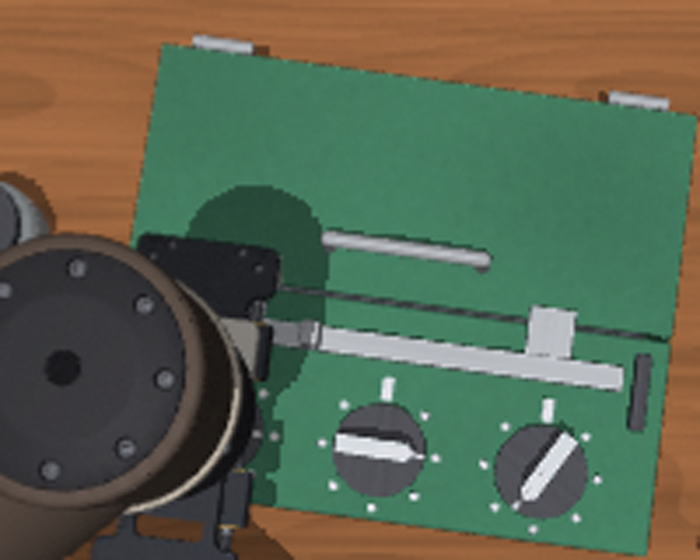

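Scene picture: the gripper is above the left dial, whose grip bar (380,180 in the crop) lies between the jaws. In the top picture the arm hides the left dial, while the middle and right ones (380,450 and 545,470) are unchanged. Descending.

```bash
python3 -m inch '0 -.0008 .012 0 0 0 .5;0 -.0007 .012 0 0 0 .5;0 0 .012 0 0 0 .5;0 0 .012 0 0 0 .5;0 0 .008 0 0 0 .5;0 0 .004 0 0 0 .5;0 0 0 0 0 0 .5;0 0 0 0 0 0 .5' 
python3 calc.py .492 .153 .098 180 0 -97
python3 - <<'E'
from h import *
im=r.capture("scene")[:,:,::-1][100:200,260:400]
cv2.imwrite("pics/s2.png",cv2.resize(im,None,fx=5,fy=5,interpolation=cv2.INTER_CUBIC))
E
```

```text
time_s: 5.43
tcp_pos: [0.4925, 0.1514, 0.1]
eef_rot: [-180.0, 0.0, -97.0]
contact_force: [0.9, -0.0, -1.3]
gripper_width: 0.044
t 5.43 at [0.4925 0.1514 0.1   ] [-180.    0.  -97.] w 0.044 j [ 39.  13. -29.   0. -48. -46.] F [ 0.9 -0.  -1.3]
turn [-0.0005  0.0002 -0.0005] shift in turned axes [-0.0016  0.0007  0.002 ] in present axes [-0.0016  0.0007  0.002 ]
```

View pics/s2.png

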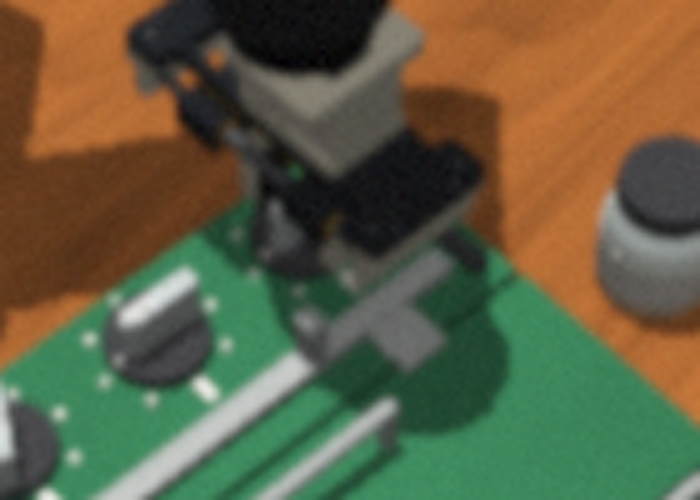

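Jaws straddle the left grip bar, above the disc. Closing.

```bash
python3 -m inch '-.001 0 .001 0 0 0 0;0 0 0 0 0 0 0;0 0 0 0 0 0 0;0 0 0 0 0 0 0;0 0 0 0 0 0 0;0 0 0 0 0 0 0' 20
python3 calc.py .492 .153 .098 180 0 -97
```

```text
time_s: 5.98
tcp_pos: [0.491, 0.1526, 0.0986]
eef_rot: [179.9, -0.0, -97.0]
contact_force: [-6.7, 2.0, 4.2]
gripper_width: 0.0118
t 5.98 at [0.491  0.1526 0.0986] [179.9  -0.  -97. ] w 0.0118 j [ 39.  13. -29.  -0. -48. -46.] F [-6.7  2.   4.2]
turn [ 0.0023 -0.0003 -0.0008] shift in turned axes [-0.0006 -0.001   0.0006] in present axes [-0.0006 -0.001   0.0005]
```

```bash
python3 -m inch '0 .0006 0 0 0 .0795 0;0 0 0 0 0 .0795 0;0 0 0 0 0 .0795 0;0 0 0 0 0 .0795 0;0 0 0 0 0 .0795 0;0 0 0 0 0 .0795 0;0 0 0 0 0 .0795 0;0 0 0 0 0 .0795 0;0 0 0 0 0 .0795 0;0 0 0 0 0 .0795 0;0 0 0 0 0 0 0;0 0 0 0 0 0 0'
python3 calc.py .492 .153 .16 180 0 -142.5
```

```text
time_s: 6.98
tcp_pos: [0.4904, 0.1529, 0.0985]
eef_rot: [179.9, -0.1, -142.6]
contact_force: [-6.9, 4.3, 5.7]
gripper_width: 0.0118
t 6.98 at [0.4904 0.1529 0.0985] [ 1.799e+02 -1.000e-01 -1.426e+02] w 0.0118 j [ 39.  13. -29.  -0. -48. -92.] F [-6.9  4.3  5.7]
turn [ 0.0013 -0.0015 -0.0019] shift in turned axes [-0.0013 -0.0009 -0.0615] in present axes [-0.0013 -0.0008 -0.0615]
```

```bash
python3 -m inch '0 0 0 0 0 0 .45;0 0 0 0 0 0 .45;0 0 0 0 0 0 .45;0 0 0 0 0 0 .45;0 0 -.01 0 0 0 .45;0 0 -.016 0 0 0 .45;0 0 -.018 0 0 0 .45;0 0 -.016 0 0 -.0755 .45;0 0 0 0 0 -.0755 .45;0 0 0 0 0 -.0755 .45;0 0 0 0 0 -.0755 .45;0 0 0 0 0 -.0755 .45;0 0 0 0 0 -.0755 .45;0 0 0 0 0 -.0755 .45;0 0 0 0 0 -.0755 .45;0 0 0 0 0 -.0755 .45;0 0 0 0 0 -.0755 .45'
python3 calc.py .477 .049 .16 180 0 -99.2
```

```text
time_s: 8.4
tcp_pos: [0.4919, 0.1526, 0.1594]
eef_rot: [-180.0, 0.0, -99.1]
contact_force: [-0.3, -0.0, -0.4]
gripper_width: 0.0396
t 8.4 at [0.4919 0.1526 0.1594] [-180.     0.   -99.1] w 0.0396 j [ 39.   9. -25.   0. -56. -48.] F [-0.3 -0.  -0.4]
turn [-0.0005  0.0003  0.0019] shift in turned axes [ 0.1047 -0.0018 -0.0006] in present axes [ 0.1047 -0.0016 -0.0007]
```

```bash
python3 -m inch '.021 -.0004 0 0 0 0 .45;.021 -.0004 0 0 0 0 .45;.021 -.0004 0 0 0 0 .45;.021 -.0004 0 0 0 0 .45;.0207 0 0 0 0 0 .45;0 0 0 0 0 0 .45;0 0 0 0 0 0 .45'
python3 calc.py .477 .049 .0985 180 0 -99.2
python3 - <<'E'
from h import *
for n in("scene","top"):
    im=r.capture(n)[:,:,::-1]
    im=im[90:240,210:400] if n=="scene" else im[120:280,190:390]
    cv2.imwrite(f"pics/{n}3.png",cv2.resize(im,None,fx=3.5,fy=3.5,interpolation=cv2.INTER_CUBIC))
E
```

```text
time_s: 8.98
tcp_pos: [0.4765, 0.0482, 0.1594]
eef_rot: [-180.0, 0.0, -99.4]
contact_force: [-0.2, 0.8, -0.8]
gripper_width: 0.0394
t 8.98 at [0.4765 0.0482 0.1594] [-180.     0.   -99.4] w 0.0394 j [ 29.   5. -29.   0. -56. -39.] F [-0.2  0.8 -0.8]
turn [-0.0008  0.0005 -0.0035] shift in turned axes [-0.0008 -0.0004  0.0609] in present axes [-0.0008 -0.0004  0.0609]
```

View pics/scene3.png

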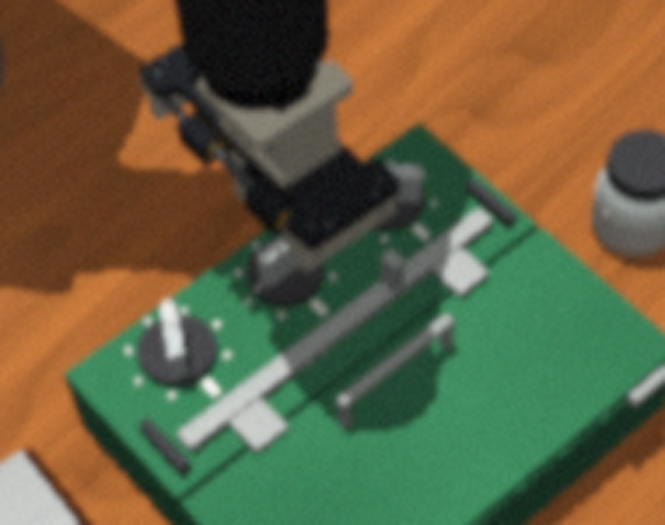

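View pics/top3.png

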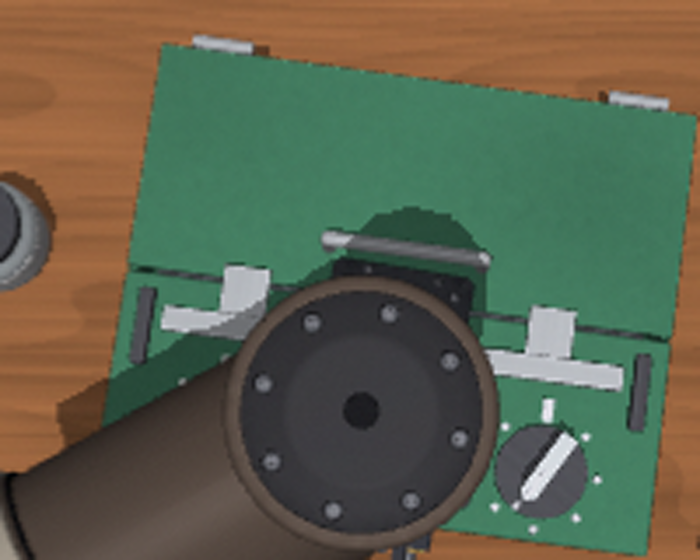

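The middle bar (275,250 in the scene crop) is between the jaws. The left dial has turned but is mostly hidden. Descend, then close.

```bash
python3 -m inch '-.0008 -.0004 .012 0 0 0 .45;0 0 .012 0 0 0 .45;0 0 .012 0 0 0 .45;0 0 .012 0 0 0 .45;0 0 .008 0 0 0 .45;0 0 .005 0 0 0 .45;0 0 0 0 0 0 .45;0 0 0 0 0 0 0;0 0 0 0 0 0 0;0 0 0 0 0 0 0;0 0 0 0 0 0 0;0 0 0 0 0 0 0;0 0 0 0 0 0 0'
python3 calc.py .477 .049 .0985 180 0 -52.45
```

```text
time_s: 10.17
tcp_pos: [0.4773, 0.0499, 0.098]
eef_rot: [-179.9, 0.0, -99.3]
contact_force: [-0.3, -0.4, 1.6]
gripper_width: 0.012
t 10.17 at [0.4773 0.0499 0.098 ] [-179.9    0.   -99.3] w 0.012 j [ 30.  10. -33.   0. -47. -39.] F [-0.3 -0.4  1.6]
turn [-0.0011  0.     -0.8176] shift in turned axes [ 0.0005  0.0008 -0.0005] in present axes [ 0.0009  0.0002 -0.0005]
```

Well centred on it. Turning anticlockwise.

```bash
python3 -m inch '0 0 0 0 0 -.0817 0;0 0 0 0 0 -.0817 0;0 0 0 0 0 -.0817 0;0 0 0 0 0 -.0817 0;0 0 0 0 0 -.0817 0;0 0 0 0 0 -.0817 0;0 0 0 0 0 -.0817 0;0 0 0 0 0 -.0817 0;0 0 0 0 0 -.0817 0;0 0 0 0 0 -.0817 0;0 0 0 0 0 0 0;0 0 0 0 0 0 0'
python3 calc.py .477 .049 .16 180 0 -52.45
python3 -m inch '0 0 0 0 0 0 .45;0 0 0 0 0 0 .45;0 0 0 0 0 0 .45;0 0 0 0 0 0 .45;0 0 -.01 0 0 0 .45;0 0 -.016 0 0 0 .45;0 0 -.018 0 0 0 .45;0 0 -.016 0 0 0 .45'
python3 calc.py .463 -.055 .16 180 0 -36.8
```

```text
time_s: 11.17
tcp_pos: [0.477, 0.0497, 0.098]
eef_rot: [-180.0, -0.0, -52.6]
contact_force: [-2.2, -1.2, 6.2]
gripper_width: 0.0119
t 11.17 at [0.477  0.0497 0.098 ] [-180.    -0.   -52.6] w 0.0119 j [ 30.  10. -33.   0. -47.   8.] F [-2.2 -1.2  6.2]
turn [-0.0002 -0.0002 -0.0032] shift in turned axes [ 0.0006  0.0004 -0.062 ] in present axes [ 0.0006  0.0004 -0.062 ]
time_s: 11.83
tcp_pos: [0.4769, 0.0497, 0.1582]
eef_rot: [180.0, -0.0, -52.5]
contact_force: [0.2, 0.5, 0.2]
gripper_width: 0.0393
t 11.83 at [0.4769 0.0497 0.1582] [180.   -0.  -52.5] w 0.0393 j [ 30.   5. -29.   0. -56.   8.] F [0.2 0.5 0.2]
turn [ 0.0005  0.     -0.2746] shift in turned axes [ 0.0516  0.0921 -0.0018] in present axes [ 0.0747  0.0747 -0.0017]
```

```bash
python3 -m inch '0 0 0 0 0 -.0915 .45;0 0 0 0 0 -.0915 .45;0 0 0 0 0 -.0915 .45;.0086 .01535 0 0 0 0 .45;.0086 .01535 0 0 0 0 .45;.0086 .01535 0 0 0 0 .45;.0086 .01535 0 0 0 0 .45;.0086 .01535 0 0 0 0 .45;.0086 .01535 0 0 0 0 .45;0 0 0 0 0 0 .45;0 0 0 0 0 0 .45'
python3 calc.py .463 -.055 .098 180 0 -36.8
python3 - <<'E'
from h import *
for n in("scene","top"):
    im=r.capture(n)[:,:,::-1]
    im=im[90:240,210:400] if n=="scene" else im[120:280,190:390]
    cv2.imwrite(f"pics/{n}4.png",cv2.resize(im,None,fx=3.5,fy=3.5,interpolation=cv2.INTER_CUBIC))
E
```

```text
time_s: 12.75
tcp_pos: [0.463, -0.0555, 0.1575]
eef_rot: [180.0, 0.0, -36.9]
contact_force: [0.7, 0.3, 0.2]
gripper_width: 0.0395
t 12.75 at [ 0.463  -0.0555  0.1575] [180.    0.  -36.9] w 0.0395 j [ 17.   4. -30.  -0. -55.  36.] F [0.7 0.3 0.2]
turn [ 0.      0.0001 -0.0016] shift in turned axes [-0.0003 -0.0004  0.0595] in present axes [-0.0003 -0.0004  0.0595]
```

View pics/scene4.png

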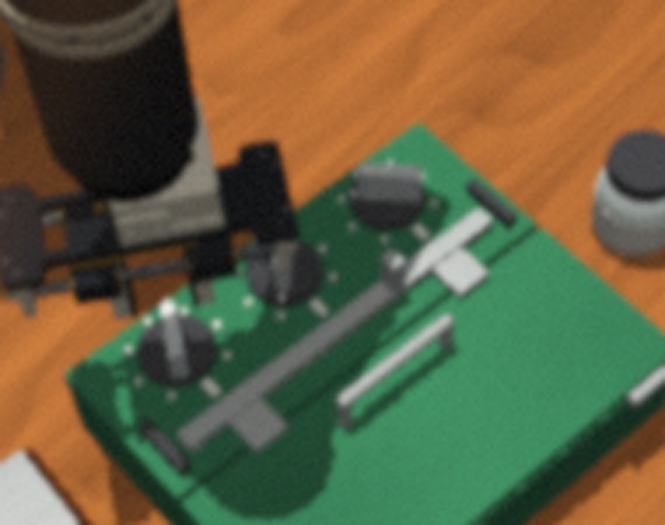

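View pics/top4.png

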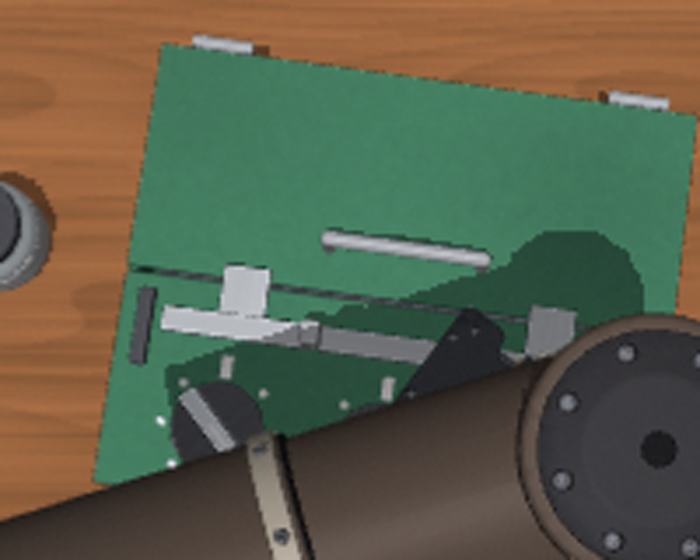

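The left dial's tail (190,400 in the top crop) shows it at mark 3, and the gripper is over the right dial.

```bash
python3 -m inch '-.0003 -.0004 .012 0 0 0 .45;0 0 .012 0 0 0 .45;0 0 .012 0 0 0 .45;0 0 .012 0 0 0 .45;0 0 .008 0 0 0 .45;0 0 .003 0 0 0 .45;0 0 0 0 0 0 .45;0 0 0 0 0 0 0;0 0 0 0 0 0 0;0 0 0 0 0 0 0;0 0 0 0 0 0 0;0 0 0 0 0 0 0;0 0 0 0 0 0 0'
python3 calc.py .463 -.055 .098 180 0 -97.45
```

```text
time_s: 13.93
tcp_pos: [0.4632, -0.0545, 0.0989]
eef_rot: [-180.0, -0.0, -36.8]
contact_force: [-0.8, -1.2, 3.6]
gripper_width: 0.0116
t 13.93 at [ 0.4632 -0.0545  0.0989] [-180.    -0.   -36.8] w 0.0116 j [ 18.   8. -35.   0. -47.  36.] F [-0.8 -1.2  3.6]
turn [-3.0000e-04 -3.0000e-04  1.0592e+00] shift in turned axes [0.0005 0.0001 0.0009] in present axes [0.0001 0.0005 0.0009]
```

```bash
python3 -m inch '0 0 0 0 0 .0815 0;0 0 0 0 0 .0815 0;0 0 0 0 0 .0815 0;0 0 0 0 0 .0815 0;0 0 0 0 0 .0815 0;0 0 0 0 0 .0815 0;0 0 0 0 0 .0815 0;0 0 0 0 0 .0815 0;0 0 0 0 0 .0815 0;0 0 0 0 0 .0815 0;0 0 0 0 0 .0815 0;0 0 0 0 0 .0815 0;0 0 0 0 0 .0815 0;0 0 0 0 0 0 0;0 0 0 0 0 0 0'
python3 calc.py .463 -.055 .16 180 0 -97.45
python3 -m inch '0 0 0 0 0 0 .45;0 0 0 0 0 0 .45;0 0 0 0 0 0 .45;0 0 0 0 0 0 .45;0 0 -.01 0 0 0 .45;0 0 -.016 0 0 0 .45;0 0 -.02 0 0 0 .45;0 0 -.02 0 0 0 .45;0 0 -.02 0 0 0 .45;0 0 -.02 0 0 0 .45'
python3 calc.py .49 -.25 .2 180 0 -97.45
```

```text
time_s: 15.18
tcp_pos: [0.4635, -0.0544, 0.0989]
eef_rot: [-180.0, 0.0, -97.3]
contact_force: [-0.1, -1.3, 3.6]
gripper_width: 0.0117
t 15.18 at [ 0.4635 -0.0544  0.0989] [-180.     0.   -97.3] w 0.0117 j [ 18.   8. -35.   0. -47. -25.] F [-0.1 -1.3  3.6]
turn [-0.0009  0.0002  0.0021] shift in turned axes [ 0.0007  0.0004 -0.0611] in present axes [ 0.0007  0.0004 -0.0611]
time_s: 16.02
tcp_pos: [0.4628, -0.0544, 0.2054]
eef_rot: [180.0, -0.0, -97.4]
contact_force: [1.1, 0.5, -0.5]
gripper_width: 0.0392
t 16.02 at [ 0.4628 -0.0544  0.2054] [180.   -0.  -97.4] w 0.0392 j [ 18.   1. -26.  -0. -62. -25.] F [ 1.1  0.5 -0.5]
turn [ 0.0004 -0.      0.0001] shift in turned axes [ 0.1904 -0.0523  0.0054] in present axes [ 0.1904 -0.0523  0.0054]
```

```bash
python3 -m inch '.03 0 0 0 0 0 .45;.03 0 0 0 0 0 .45;.03 0 0 0 0 0 .45;.03 0 0 0 0 0 .45;.03 0 0 0 0 0 .45;.03 0 0 0 0 0 .45;.03 0 0 0 0 0 .45;0 0 0 0 0 0 .45'
python3 - <<'E'
from h import *
for n in("scene","top"):
    im=r.capture(n)[:,:,::-1]
    im=im[120:260,220:400] if n=="scene" else im[160:290,205:400]
    cv2.imwrite(f"pics/{n}5.png",cv2.resize(im,None,fx=4,fy=4,interpolation=cv2.INTER_CUBIC))
E
```

```text
time_s: 16.68
tcp_pos: [0.4349, -0.2661, 0.2041]
eef_rot: [179.9, -0.0, -97.6]
contact_force: [0.8, 0.4, 0.1]
gripper_width: 0.0395
```

View pics/scene5.png

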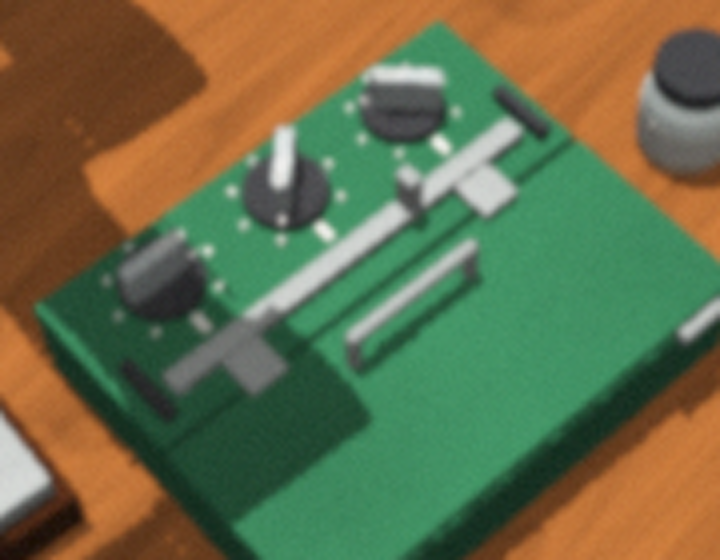

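View pics/top5.png

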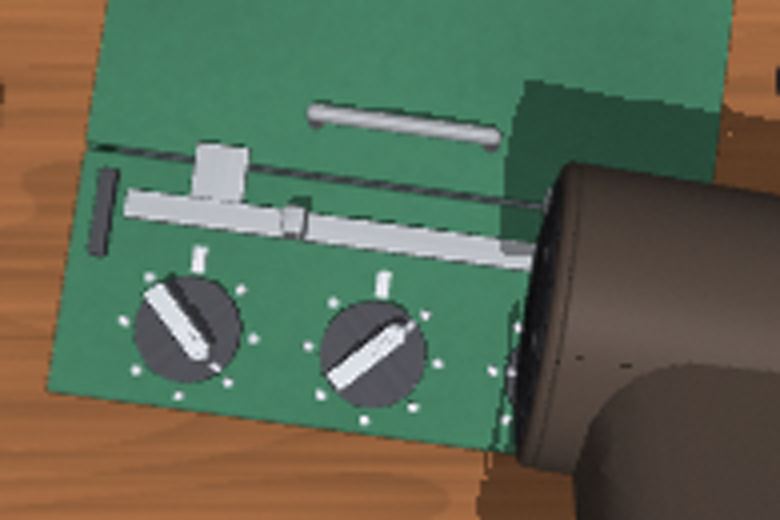

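Left dial points at mark 3 (228,383), middle at mark 1 (425,315). The scene picture shows the right bar parallel to the bolt, as mark 6 should be. The bolt is next.

```bash
python3 -m inch '-.03 0 0 0 0 -.0983 .45;0 0 0 0 0 -.0983 .45;0 0 0 0 0 -.0983 .45;0 0 0 0 0 -.0983 .45;0 0 0 0 0 -.0983 .45;0 0 0 0 0 -.0983 .45;0 0 0 0 0 -.0983 .45;0 0 0 0 0 -.0983 .45;0 0 0 0 0 -.0983 .45;0 0 0 0 0 -.0983 .45;0 0 0 0 0 -.0983 .45;0 0 0 0 0 -.0983 .45;0 0 0 0 0 -.0983 .45;0 0 0 0 0 -.0983 .45;0 0 0 0 0 -.0983 .45;0 0 0 0 0 -.0983 .45'
python3 calc.py .553 .092 .16 180 0 -7.45
```

```text
time_s: 18.12
tcp_pos: [0.4398, -0.2317, 0.2046]
eef_rot: [-180.0, -0.0, -7.0]
contact_force: [0.2, 0.2, 0.3]
gripper_width: 0.0395
t 18.12 at [ 0.4398 -0.2317  0.2046] [-180.   -0.   -7.] w 0.0395 j [ -5.   5. -23.  -0. -62.  88.] F [0.2 0.2 0.3]
turn [-0.0002 -0.      0.0082] shift in turned axes [ 0.0702 -0.3357  0.0446] in present axes [ 0.073  -0.3351  0.0446]
```

```bash
python3 -m inch '.0059 -.028 0 0 0 0 .45;.0059 -.028 0 0 0 0 .45;.0059 -.028 0 0 0 0 .45;.0059 -.028 0 0 0 0 .45;.0059 -.028 0 0 0 0 .45;.0059 -.028 0 0 0 0 .45;.0059 -.028 0 0 0 0 .45;.0059 -.028 0 0 0 0 .45;.0059 -.028 0.01 0 0 0 .45;.0059 -.028 .01 0 0 0 .45;.0059 -.028 .012 0 0 0 .45;.0059 -.028 .012 0 0 0 .45;0 0 0 0 0 0 .45;0 0 0 0 0 0 .45'
python3 calc.py .553 .092 .099 180 0 -7.45
python3 - <<'E'
from h import *
im=r.capture("scene")[:,:,::-1][100:220,260:400]
cv2.imwrite("pics/s6.png",cv2.resize(im,None,fx=4.5,fy=4.5,interpolation=cv2.INTER_CUBIC))
E
```

```text
time_s: 19.28
tcp_pos: [0.5522, 0.0934, 0.1594]
eef_rot: [179.9, 0.1, -7.2]
contact_force: [-0.1, -0.6, -0.4]
gripper_width: 0.0393
t 19.28 at [0.5522 0.0934 0.1594] [ 1.799e+02  1.000e-01 -7.200e+00] w 0.0393 j [ 30.  13. -19.  -0. -58.  53.] F [-0.1 -0.6 -0.4]
turn [0.0011 0.0019 0.0051] shift in turned axes [0.0009 0.0013 0.0604] in present axes [0.001  0.0012 0.0604]
```

View pics/s6.png

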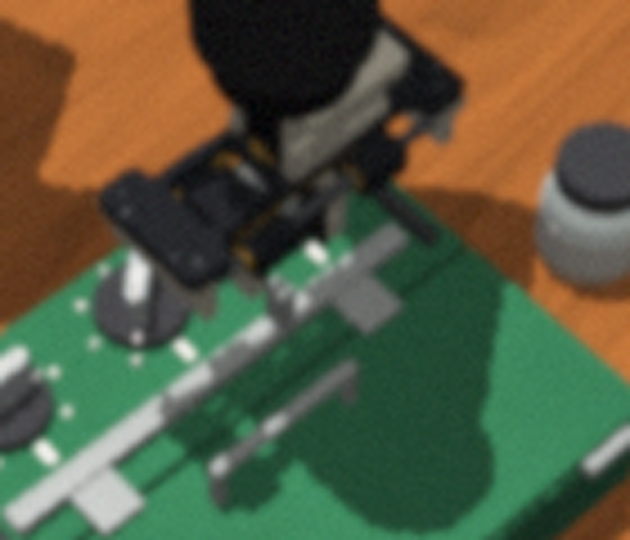

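The tab (280,290) stands under the gap between the open fingers (215,290 and 335,210). Descending and gripping.

```bash
python3 -m inch '.001 .0012 .012 0 0 0 .45;0 0 .012 0 0 0 .45;0 0 .012 0 0 0 .45;0 0 .012 0 0 0 .45;0 0 .008 0 0 0 .45;0 0 .003 0 0 0 .45;0 0 0 0 0 0 .45;0 0 0 0 0 0 0;0 0 0 0 0 0 0;0 0 0 0 0 0 0;0 0 0 0 0 0 0;0 0 0 0 0 0 0;0 0 0 0 0 0 0' 25
python3 calc.py .553 .092 .099 180 0 -7.45
```

```text
time_s: 20.42
tcp_pos: [0.5549, 0.092, 0.1021]
eef_rot: [-179.8, -0.1, -7.3]
contact_force: [0.3, 8.7, -1.3]
gripper_width: 0.0115
t 20.42 at [0.5549 0.092  0.1021] [-1.798e+02 -1.000e-01 -7.300e+00] w 0.0115 j [ 29.  16. -23.  -0. -50.  53.] F [ 0.3  8.7 -1.3]
turn [-0.0033 -0.0024  0.0018] shift in turned axes [-0.0019  0.0002  0.0031] in present axes [-0.0019  0.0002  0.0031]
```

```bash
python3 -m inch '-.003 -.0008 0 0 0 0 0;-.003 0 0 0 0 0 0;-.003 0 0 0 0 0 0;-.003 0 0 0 0 0 0;-.003 0 0 0 0 0 0;-.002 0 0 0 0 0 0;0 0 0 0 0 0 0;0 0 0 0 0 0 0'
python3 -m inch '-.002 0 0 0 0 0 0;0 0 0 0 0 0 0;0 0 0 0 0 0 0'
```

```text
time_s: 21.08
tcp_pos: [0.5376, 0.0943, 0.102]
eef_rot: [-179.9, -0.1, -7.3]
contact_force: [0.9, 7.1, 0.4]
gripper_width: 0.0116
time_s: 21.33
tcp_pos: [0.5374, 0.0943, 0.1021]
eef_rot: [-179.9, -0.3, -7.3]
contact_force: [10.7, 2.5, -7.3]
gripper_width: 0.012
```

Bolt moved about 17.5 mm to its stop (force rose to 11 N). Release and move to the handle.

```bash
python3 -m inch '.001 0 0 0 0 0 .45;0 0 0 0 0 0 .45;0 0 0 0 0 0 .45;0 0 0 0 0 0 .45;0 0 -.012 0 0 0 .45;0 0 -.02 0 0 0 .45;0 0 -.03 0 0 0 .45;0 0 -.03 0 0 0 .45;0 0 -.01 0 0 .1 .45;0 0 0 0 0 .105 .45'
python3 -m inch '0 0 0 0 0 .105 .45;0 0 0 0 0 .105 .45;0 0 0 0 0 .105 .45;0 0 0 0 0 .105 .45;0 0 0 0 0 .105 .45;0 0 0 0 0 .105 .45;0 0 0 0 0 .105 .45;0 0 0 0 0 .105 .45;0 0 0 0 0 .105 .45;0 0 0 0 0 .105 .45;0 0 0 0 0 .105 .45;0 0 0 0 0 .105 .45;0 0 0 0 0 .105 .45;0 0 0 0 0 0 .45'
python3 calc.py .6035 .033 .17 180 0 -97.45
```

```text
time_s: 22.17
tcp_pos: [0.5374, 0.0935, 0.2072]
eef_rot: [-179.8, -0.2, -19.3]
contact_force: [0.6, -0.1, 0.1]
gripper_width: 0.0394
time_s: 23.33
tcp_pos: [0.5356, 0.0928, 0.2035]
eef_rot: [180.0, -0.0, -97.6]
contact_force: [0.8, -0.2, 0.1]
gripper_width: 0.0396
t 23.33 at [0.5356 0.0928 0.2035] [180.   -0.  -97.6] w 0.0396 j [ 30.   9. -18.  -0. -63. -38.] F [ 0.8 -0.2  0.1]
turn [ 0.0005 -0.0003 -0.0025] shift in turned axes [ 0.0505 -0.0751  0.0335] in present axes [ 0.0503 -0.0752  0.0334]
```

```bash
python3 -m inch '.0126 -.0188 0 0 0 0 .45;.0126 -.0188 0.005 0 0 0 .45;.0126 -.0188 0.014 0 0 0 .45;.0126 -.0188 0.014 0 0 0 .45;0 0 0 0 0 0 .45;0 0 0 0 0 0 .45'
python3 calc.py .6035 .033 .1045 180 0 -97.45
python3 - <<'E'
from h import *
for n in("scene","top"):
    im=r.capture(n)[:,:,::-1]
    im=im[90:240,210:400] if n=="scene" else im[120:280,190:390]
    cv2.imwrite(f"pics/{n}7.png",cv2.resize(im,None,fx=3.5,fy=3.5,interpolation=cv2.INTER_CUBIC))
E
```

```text
time_s: 23.83
tcp_pos: [0.6038, 0.0325, 0.169]
eef_rot: [179.8, -0.1, -97.2]
contact_force: [-0.2, 0.2, 0.2]
gripper_width: 0.0396
t 23.83 at [0.6038 0.0325 0.169 ] [ 1.798e+02 -1.000e-01 -9.720e+01] w 0.0396 j [ 22.  17. -13.  -0. -61. -29.] F [-0.2  0.2  0.2]
turn [ 0.0027 -0.0013  0.0036] shift in turned axes [-0.0005  0.0004  0.0645] in present axes [-0.0006  0.0002  0.0645]
```

View pics/scene7.png

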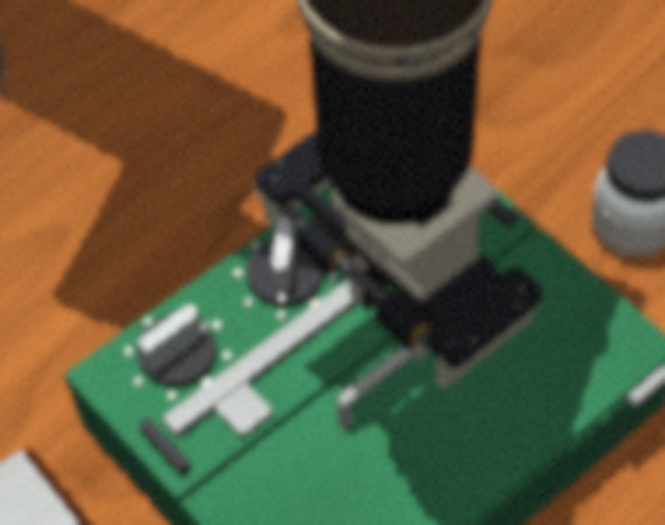

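View pics/top7.png

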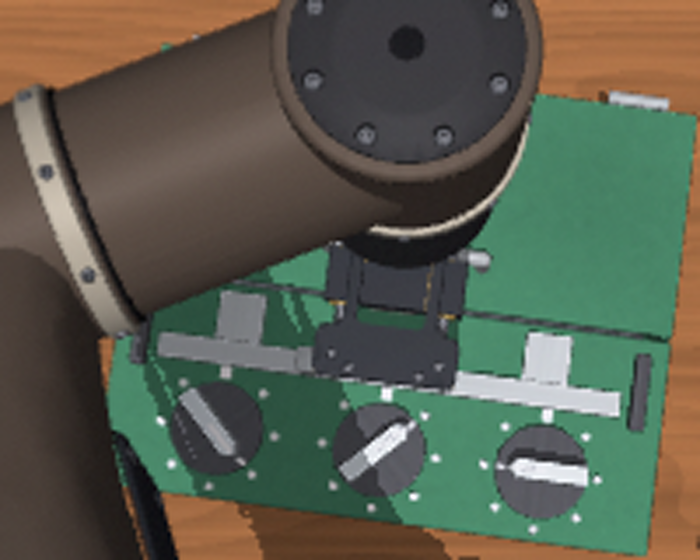

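All three pointers are on their marks (right nose at 497,465 by mark 6) and the bolt is drawn clear of the lid edge. The jaws straddle the handle. Descend and grip.

```bash
python3 -m inch '0 0 .012 0 0 0 .45;0 0 .014 0 0 0 .45;0 0 .014 0 0 0 .45;0 0 .012 0 0 0 .45;0 0 .008 0 0 0 .45;0 0 .005 0 0 0 .45;0 0 0 0 0 0 .45;0 0 0 0 0 0 0;0 0 0 0 0 0 0;0 0 0 0 0 0 0;0 0 0 0 0 0 0;0 0 0 0 0 0 0;0 0 0 0 0 0 0' 20
python3 calc.py .6035 .033 .1045 180 0 -97.45
python3 - <<'E'
import numpy as np
h=np.array([.7235,.0805])
d0=None
for th in range(0,78,7):
    t=np.radians(th);x=-.122*np.cos(t)+.036*np.sin(t);z=.122*np.sin(t)+.036*np.cos(t)
    p=np.array([x,z])
    if d0 is not None: print(th,"back(+x box) %.1f up %.1f mm"%tuple((p-d0)*1e3), "tot",np.round((p-st)*1e3,1))
    else: st=p
    d0=p
E
```

```text
time_s: 25.02
tcp_pos: [0.6043, 0.0336, 0.1059]
eef_rot: [-180.0, 0.0, -97.3]
contact_force: [-1.5, 1.1, 1.6]
gripper_width: 0.0092
t 25.02 at [0.6043 0.0336 0.1059] [-180.     0.   -97.3] w 0.0092 j [ 22.  20. -17.  -0. -53. -29.] F [-1.5  1.1  1.6]
turn [-0.0004  0.0002  0.0024] shift in turned axes [0.0007 0.0007 0.0014] in present axes [0.0007 0.0007 0.0014]
7 back(+x box) 5.3 up 14.6 mm tot [ 5.3 14.6]
14 back(+x box) 7.0 up 13.8 mm tot [12.3 28.4]
21 back(+x box) 8.7 up 12.9 mm tot [21.  41.3]
28 back(+x box) 10.2 up 11.7 mm tot [31.2 53.1]
35 back(+x box) 11.5 up 10.4 mm tot [42.7 63.5]
42 back(+x box) 12.7 up 8.9 mm tot [55.4 72.4]
49 back(+x box) 13.7 up 7.3 mm tot [69.1 79.7]
56 back(+x box) 14.5 up 5.6 mm tot [83.6 85.3]
63 back(+x box) 15.1 up 3.8 mm tot [98.7 89. ]
70 back(+x box) 15.4 up 1.9 mm tot [114.1  91. ]
77 back(+x box) 15.5 up 0.0 mm tot [129.6  91. ]
```

```bash
python3 -m inch '0 -.0024 -.0074 0 0 0 0;0 -.0029 -.0072 0 0 0 0;0 -.0033 -.007 0 0 0 0;0 -.0037 -.0068 0 0 0 0;0 -.0042 -.0066 0 0 0 0;0 -.0045 -.0063 0 0 0 0;0 0 0 0 0 0 0;0 0 0 0 0 0 0'
python3 -m inch '0 -.0049 -.006 0 0 0 0;0 -.0053 -.0057 0 0 0 0;0 -.0056 -.0054 0 0 0 0;0 -.0059 -.005 0 0 0 0;0 0 0 0 0 0 0'
python3 - <<'E'
from h import *
for n in("scene","top"):
    im=r.capture(n)[:,:,::-1]
    im=im[50:240,210:430] if n=="scene" else im[120:280,190:390]
    cv2.imwrite(f"pics/{n}8.png",cv2.resize(im,None,fx=3,fy=3,interpolation=cv2.INTER_CUBIC))
E
```

```text
time_s: 25.68
tcp_pos: [0.6249, 0.0308, 0.1484]
eef_rot: [180.0, -0.0, -97.3]
contact_force: [-6.0, 2.4, 2.1]
gripper_width: 0.0092
time_s: 26.1
tcp_pos: [0.6457, 0.028, 0.1711]
eef_rot: [179.9, -0.0, -97.3]
contact_force: [-10.2, 4.1, 8.3]
gripper_width: 0.0093
```

View pics/scene8.png

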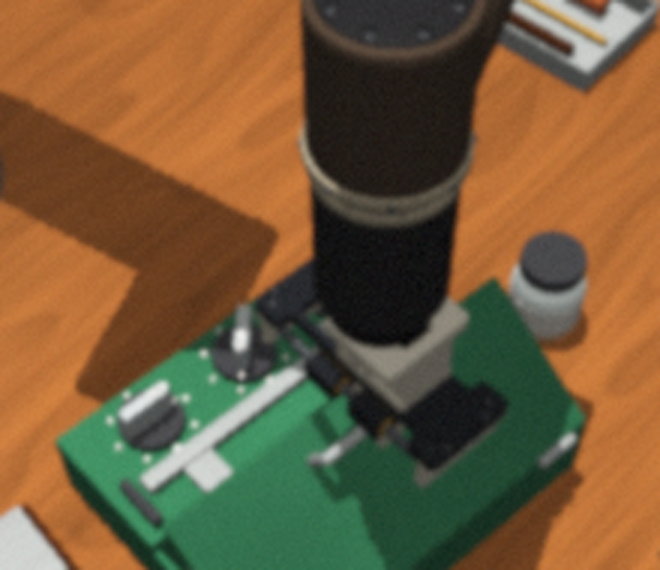

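The lid is rising, and the handle is still in the jaws. The force is mostly radial, so I add a bit more up on the way.

```bash
python3 -m inch '0 -.0057 -.0052 0 0 0 0;0 -.006 -.0048 0 0 0 0;0 -.0065 -.0043 0 0 0 0;0 -.0069 -.0039 0 0 0 0;0 -.0071 -.0035 0 0 0 0;0 -.0073 -.003 0 0 0 0;0 0 0 0 0 0 0'
python3 -m inch '0 -.0074 -.0027 0 0 0 0;0 -.0075 -.0022 0 0 0 0;0 -.0076 -.0018 0 0 0 0;0 -.0077 -.0014 0 0 0 0;0 -.0077 -.0009 0 0 0 0;0 0 0 0 0 0 0'
python3 -m inch '0 -.0077 -.0005 0 0 0 0;0 -.004 0 0 0 0 0;0 0 0 0 0 0 0;0 0 0 0 0 0 0'
python3 calc.py .7155 .018 .196 180 0 -97.45
python3 - <<'E'
from h import *
for n in("scene","top"):
    im=r.capture(n)[:,:,::-1]
    im=im[50:250,210:430] if n=="scene" else im[80:280,190:430]
    cv2.imwrite(f"pics/{n}9.png",cv2.resize(im,None,fx=3,fy=3,interpolation=cv2.INTER_CUBIC))
E
```

```text
time_s: 26.78
tcp_pos: [0.6865, 0.0227, 0.1954]
eef_rot: [-180.0, -0.0, -97.3]
contact_force: [-4.4, 1.5, 3.7]
gripper_width: 0.0092
time_s: 27.28
tcp_pos: [0.7239, 0.0178, 0.2031]
eef_rot: [180.0, -0.0, -97.3]
contact_force: [-0.9, -0.6, -2.5]
gripper_width: 0.0091
time_s: 27.62
tcp_pos: [0.7349, 0.0163, 0.2032]
eef_rot: [-180.0, -0.0, -97.3]
contact_force: [-2.2, -1.7, -4.2]
gripper_width: 0.0093
t 27.62 at [0.7349 0.0163 0.2032] [-180.    -0.   -97.3] w 0.0093 j [ 16.  27.   7.   0. -71. -24.] F [-2.2 -1.7 -4.2]
turn [-0.0002 -0.0005  0.0022] shift in turned axes [0.0009 0.0195 0.0072] in present axes [0.0008 0.0195 0.0072]
```

View pics/scene9.png

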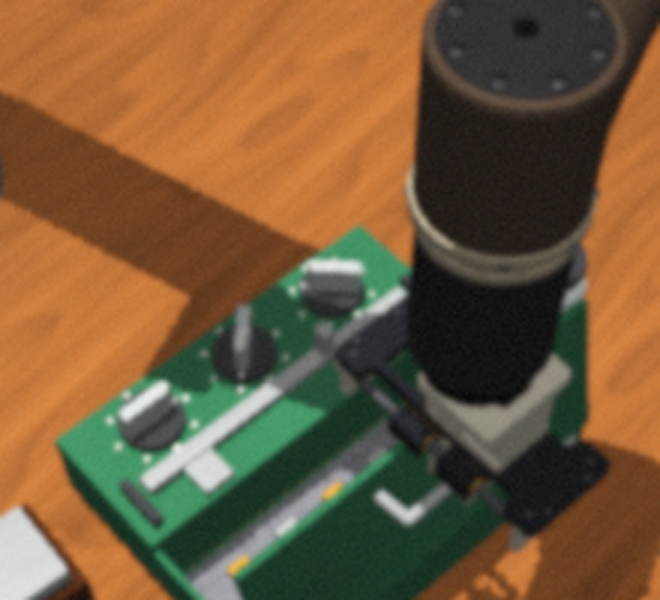

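View pics/top9.png

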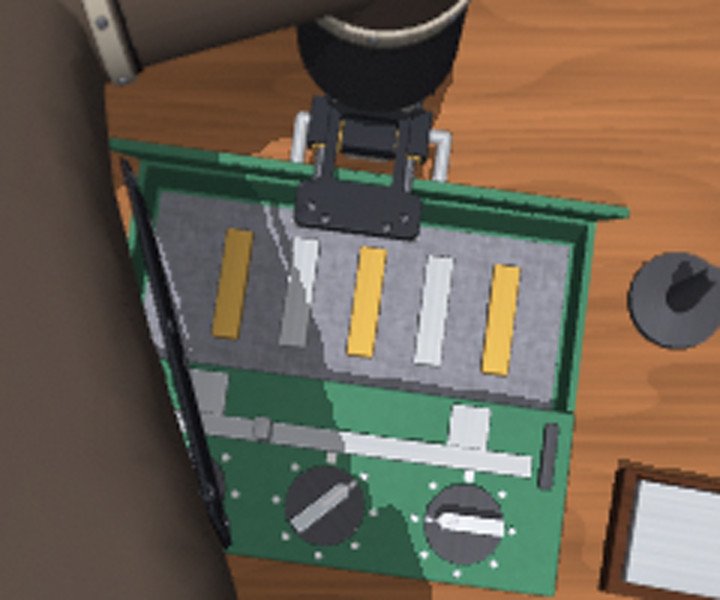

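The lid stands open at about 78° by handle travel. I'll ease it back to about 72°, then open slightly and withdraw upward.

```bash
python3 -m inch '0 .004 0 0 0 0 0;0 .005 .0002 0 0 0 0;0 .004 .0004 0 0 0 0;0 0 0 0 0 0 0;0 0 0 0 0 0 0;0 0 0 0 0 0 .1;0 0 0 0 0 0 .18;0 0 0 0 0 0 .18;0 0 0 0 0 0 .18'
python3 calc.py .7155 .018 .196 180 0 -97.45
```

```text
time_s: 28.47
tcp_pos: [0.7221, 0.0192, 0.2027]
eef_rot: [-180.0, 0.1, -97.3]
contact_force: [0.0, -0.2, 0.2]
gripper_width: 0.0155
t 28.47 at [0.7221 0.0192 0.2027] [-1.80e+02  1.00e-01 -9.73e+01] w 0.0155 j [ 17.  26.   6.  -0. -70. -24.] F [ 0.  -0.2  0.2]
turn [-0.0003  0.0009  0.0028] shift in turned axes [0.002  0.0064 0.0067] in present axes [0.002  0.0064 0.0067]
```

Open with no contact force. Lift straight up.

```bash
python3 -m inch '0 0 -.006 0 0 0 .18;0 0 -.008 0 0 0 .18;0 0 -.01 0 0 0 .18;0 0 -.012 0 0 0 .18;0 0 -.02 0 0 0 .18;0 0 -.02 0 0 0 .18;0 0 -.02 0 0 0 .18;0 0 -.02 0 0 0 .18;0 0 -.02 0 0 0 .18;0 0 0 0 0 0 .18'
python3 calc.py .48 -.3 .34 180 0 -97.45
```

```text
time_s: 29.3
tcp_pos: [0.7235, 0.0181, 0.3455]
eef_rot: [-179.5, 0.1, -97.3]
contact_force: [-0.7, -0.8, 1.0]
gripper_width: 0.0155
t 29.3 at [0.7235 0.0181 0.3455] [-1.795e+02  1.000e-01 -9.730e+01] w 0.0155 j [ 17.  23.  19.   0. -86. -24.] F [-0.7 -0.8  1. ]
turn [-0.0083  0.0016  0.0026] shift in turned axes [0.347  0.2002 0.0055] in present axes [0.3465 0.2012 0.0032]
```

```bash
python3 -m inch '.024 .014 0 0 0 0 .18;.024 .014 0 0 0 0 .18;.024 .014 0 0 0 0 .18;.024 .014 0 0 0 0 .18;.024 .014 0 0 0 0 .18;.024 .014 0 0 0 0 .18;.024 .014 0 0 0 0 .18;.024 .014 0 0 0 0 .18;.024 .014 0 0 0 0 .18;.024 .014 0 0 0 0 .18;.024 .014 0 0 0 0 .18;.024 .014 0 0 0 0 .18;.024 .014 0 0 0 0 .18;.024 .014 0 0 0 0 .18;0 0 0 0 0 0 .18;0 0 0 0 0 0 .18'
python3 - <<'E'
from h import *
print(np.round(r.get_state()["contact_force"],1))
for n in("scene","top"):
    im=r.capture(n)[:,:,::-1]
    im=im[90:310,180:430] if n=="scene" else im[80:290,160:450]
    cv2.imwrite(f"pics/{n}10.png",cv2.resize(im,None,fx=2.7,fy=2.7,interpolation=cv2.INTER_CUBIC))
for t in["bench_block","jar","ring_stick"]:
    a=[r.recognise(t,c)[:1] for c in("scene","top")]
    print(t,[[(np.round(x["xy"]),round(x["p"],2)) for x in b] for b in a])
E
```

```text
time_s: 30.63
tcp_pos: [0.4841, -0.291, 0.3399]
eef_rot: [-179.9, -0.0, -97.4]
contact_force: [0.6, 1.5, -0.1]
gripper_width: 0.016
[ 0.6  1.5 -0.1]
bench_block [[(array([214., 243.]), 0.8)], []]
jar [[(array([346., 215.]), 0.69)], [(array([186., 187.]), 0.8)]]
ring_stick [[(array([264., 296.]), 0.8)], [(array([301., 224.]), 0.64)]]
```

View pics/scene10.png

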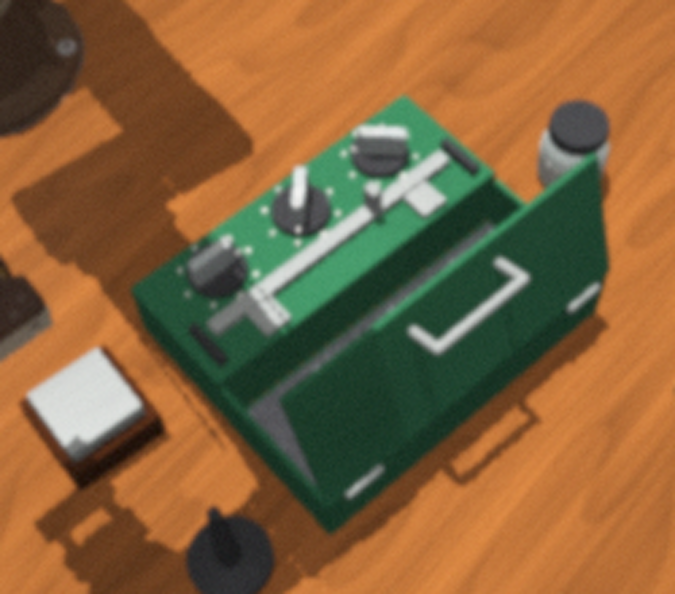

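View pics/top10.png

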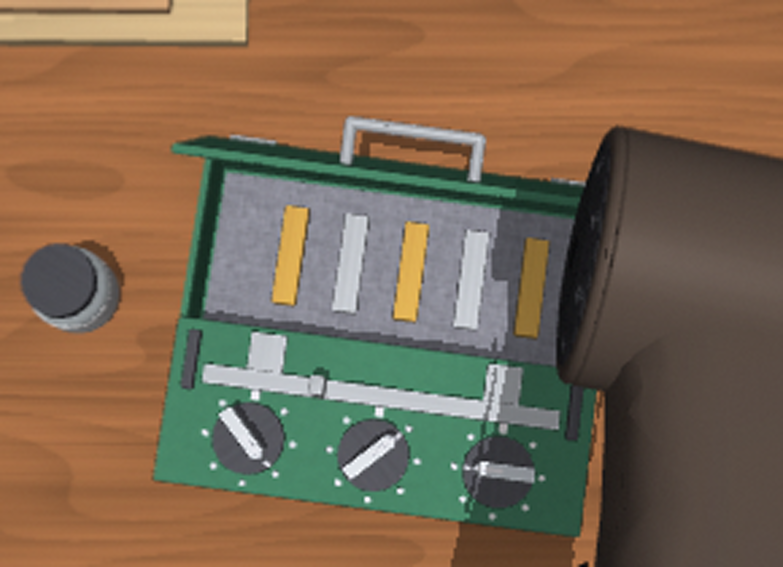

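The lid stands open with nothing touching it, the pointers sit at marks 3, 1 and 6, the bolt is drawn, and the bystanders are in place. One quick numeric check, then hand in.

Run:
```python
from h import *
c=lambda x,y,ox,oy:np.array([(x+.5)/2.7-.5+ox,(y+.5)/2.7-.5+oy])
X,e=tri(c(481,315,180,90),c(417,127,160,80));print(X,e)
b=(X[0]-.7239)*.9914-(X[1]-.0166)*.1305;a=np.arctan2(X[2]-.0805,-b)-np.arctan2(.036,.122);print("lid deg",np.degrees(a))
q2=-.130
for n,no,ta in(("L",(258,456),(226,412)),("M",(397,437),(347,471)),("R",(478,469),(534,474))):
    d=onz("top",c(*no,160,80),.125)-onz("top",c(*ta,160,80),.125);print(n,(q2-np.arctan2(d[1],d[0]))%(2*np.pi))
```

```text
[0.72455187 0.0150789  0.21000337] [ 0.0330074  -0.00724849  0.02330706  0.02078737]
lid deg 73.93336411577134
L 2.3699104453366635
M 0.8429323660137912
R 4.670450874527644
```

```bash
python3 -c "
from plant import r
print(r.close_job())"
```

```text
the job is handed in; nothing more can be done
None
```

The strongbox is open and the job is handed in, at about 31 s of the 72 s allowed. I turned the dials in order (left, middle, right), drew the bolt to its stop, lifted the lid by its handle, let go and moved the arm clear.

| Check (last pictures unless noted) | Measured | Required |
|---|---|---|
| Left dial | 2.37 rad | 2.356 ± 0.2 |
| Middle dial | 0.84 rad | 0.785 ± 0.2 |
| Right dial | 4.67 rad | 4.712 ± 0.2 |
| Bolt (measured while drawing) | about 17.5 mm, against its end stop | at least 13 mm |
| Lid | about 74°, staying up by itself | about 70°, more than 0.9 rad (52°) |

- **Lid angle:** it first went to about 78°, so I eased it back before letting go.
- **Contact:** the wrist force read about 1.6 N at the end, close to the sensor noise, with the arm clear of everything. The highest I read during the work was about 13 N.
- **Bystanders:** the block, jar and ring stick look unmoved in the pictures.
- **Checks that disagreed:** in the last pictures the recogniser put the jar (scene camera) and the ring stick (top camera) on the box, missed the block in the top view, and still found each in the other camera at its old place.

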